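# Eject a plug-in relay and trap it on its socket

### The arm

A 6-joint arm with a two-finger parallel gripper is mounted at the origin on the work surface. World frame = base frame: x ahead of the robot, y to its left, z up, the work surface at z = 0. Lengths are in m, angles in rad, forces in N, time in s.
With the tool pointing down it reaches from about 0.3 to 0.85 m from the base axis. Payload 5.4 kg.
Tool frame: the origin (TCP) lies on the front face of the gripper's body, between the roots of the fingers; the fingertips stand 73 mm ahead of it and the grasp point (between the pads) lies 54 mm ahead of it (manip.pinch_z is the distance from the TCP to the grasp point, in m); z points along the fingers, x is the direction in which the jaws open and shut, and the axes are right-handed (so a half turn about z gives the same grasp; the last joint's range is limited). The gripper opens to 85 mm and grips with 20 to 120 N. Pads are 22 mm wide; open, the fingers measure 114 mm over their backs; the gripper's body (76 mm by 85 mm) begins 54 mm behind the grasp point. The pads swing forward as they close: fully open they stand 13 mm farther back than shut.
Start: joints at [1.006, 0.158, 1.597, -0, 1.386, -0.21], TCP at [0.2, 0.539, 0.304] pointing down, gripper open.
Joint ranges: [-2.91, 2.91], [-0.94, 2.29], [0.18, 2.7], [-1.29, 4.43], [0.17, 2.64], [-3, 3]. Speed limits (rad/s): [2.57, 2.57, 3.14, 3.14, 3.14, 3.14].

### API

Orientations are given as a rotation vector (axis times angle).
In Python, from workcell import manip gives the robot as it stands.
- The arm moves only by the tool carry_out, never from a script. Its argument "plan" is a list of rows, each an object with "claw": the opening in per cent of the stroke, from 0 (shut) to 100 (fully open); "delta_pos": the shift along the tool's x, y, z in cm, a list of three; "rotation": the turn, a rotation vector about the tool's x, y, z in rad, a list of three. In form: [{"claw": claw, "delta_pos": [x, y, z], "rotation": [ax, ay, az]}, ...]. A call has 1 to 20 rows; each row shifts and turns the commanded pose from where the row before left it, along the tool's axes as they then stand; what a row does not reach is not made up. A row lasts 1/10 s, in which the tool goes at most 50 mm and 8.59 degrees, less where a joint would pass 70% of its speed; a pose out of reach is approached as far as the arm can. A call is refused whole if a number of a shift passes 5 or a number of a turn 0.15, either way. A call with a gripper value outside its range is refused whole. The fingers move at their own pace and stop on an object; "force" is the grip in N (left out, the last holds). Time passes only in rows, so rows that do not move let the fingers close. It gives the time, the measured TCP pose, the force and the opening at its end, in the units of the state.
- manip.get_obs(): the state, without advancing time (a new reading comes with each control period).
- manip.capture(name): name is "scene" or "top" or "wrist"; returns (picture, depth): 384x512x3 uint8, red, green, blue; 384x512 float32, m along the optical axis (not along the pixel's ray), 0 where there is no reading.
- manip.calibration(name): a dict with "camera_matrix" (3x3 intrinsics, pixels), "position" and "orientation" of the camera in the world; the wrist camera has in their place "mount" (4x4, takes a point from camera to tool coordinates, whose origin is the TCP and whose axes are the tool frame's). Camera axes: x right, y up, looking along -z (the intrinsics and any distortion apply to the point x, -y, -z); pixel columns grow to the right and rows downward; lengths in m; the calibration is good to about 2 mm. A picture is of the moment at which its call begins: read the wrist's pose just before it. calibration takes no time and is no camera call.
- manip.sign_off(): hands the job in, once; it reports no verdict.
Trained networks look in the newest picture that a camera, given by its name, has taken for a name from the list of things; names that differ only in an ending like _2 or _b are one class to them, and where a whole thing is asked for, a point or a joint stands for the part that bears it (a point fixed in the world has none). Each returns a list of dicts, best first, with "confidence" (0 to 1); they miss things now and then, are a little off and sometimes report something else, mostly with a low value. They report only what shows in the picture. A call takes as long as a camera call. They do not tell look-alikes from the thing itself.
- manip.trace(camera, label): "region" (384x512 bool, what is visible of it) and "rect" ([centre column, centre row, width, height] as shares, 0 to 1, of the picture: columns of its width, rows of its height, round what is visible of it).
- manip.landmark_of(camera, label): "position" ([column, row] as shares, 0 to 1, of the picture: columns of its width, rows of its height: a listed point, or the origin of a listed thing).
The state is a dict: "time": time; "joint_pos": joint angles; "qvel": joint speeds; "joint_torque": joint torques, N m; "eef_pos": TCP position; "orientation": TCP orientation; "ft_force": force on the tool from outside, world axes, zero at the start; "moment": the same for the moment, N m; "gripper_width": finger opening in m.
Only numpy, scipy, OpenCV 4.12 (cv2) and the standard library are available. Lean on these libraries where they do the work, as an engineer would, in place of code of your own. Each camera call takes 0.05 s, during which the arm holds its last target.

### The job

The relay with the orange cover is to be changed by the fitter across the bench: press the white ejector key of its socket fully down with one fingertip, and with the other finger stop the relay as it pops up, before it slides down off the socket. Do not squeeze or lift it, and leave the two pale relays seated and everything else where it is. Finish while holding it ready for the fitter: the key still down, the other finger against the relay, which stands upright and still on its own socket.

Things in the scene. Friction and masses are not known exactly. Their poses are not given: they have to be found in the camera images.
- easel: grey bench easel that carries the sloping steel panel (380 mm wide, 300 mm along the slope). Origin on the bench under the relay row, axes level, x away from the robot. The panel leans 25 degrees from level and faces away from the robot: low edge far, high edge near. Wiring ducts 39 mm high cross it 98 mm and more above and below the row's centre line; other gear begins 78 mm sideways of the middle socket. Nothing but the relays stands over 38 mm above the seats
- relay_orange: the relay to eject: plug-in cube relay with ORANGE cover, loose, 60 to 130 g, in any of the three sockets. Black foot 38 x 38 x 8 mm, cover 34 x 34 mm, 40 mm high in all. Origin: centre of its underside; x down the slope, y along the row, z out of the panel. Seated, its origin is at its socket's seat and the lower 6 mm of the foot stand in the well
- relay_pale_1: relay of the same size with a pale milky cover, in another socket; same frame. Must stay seated
- relay_pale_2: second relay with a pale milky cover, in the remaining socket; same frame. Must stay seated
- seat_left (a point): seat of the left socket of the row (+y end): centre of the well's floor, 125 mm above the bench. Axes of the sloping panel: x straight down the slope (away from the robot), y to the left along the row, z square out of the panel. The well is 39.5 mm square, 6 mm deep; the black socket's smooth deck (z = 6 mm) runs from it to x = 40 mm, there a 28 mm drop to the steel panel
- seat_middle (a point): the same point of the middle socket, 50 mm from its neighbours; same axes and sizes
- seat_right (a point): the same point of the socket at the right of the row (-y end); same axes and sizes
- key_top_left (a point): centre of the top face (14 mm along the slope, 24 mm wide) of the white ejector key of the left socket, up the slope of its relay. Untouched it is at (-32, 0, 24) mm in the frame of that socket's seat, 18 mm above the deck; it goes down square to the panel. Axes as the seat's
- key_top_middle (a point): centre of the top face (14 mm along the slope, 24 mm wide) of the white ejector key of the middle socket, up the slope of its relay. Untouched it is at (-32, 0, 24) mm in the frame of that socket's seat, 18 mm above the deck; it goes down square to the panel. Axes as the seat's
- key_top_right (a point): centre of the top face (14 mm along the slope, 24 mm wide) of the white ejector key of the right socket, up the slope of its relay. Untouched it is at (-32, 0, 24) mm in the frame of that socket's seat, 18 mm above the deck; it goes down square to the panel. Axes as the seat's
- key_left (a joint): travel of the left key, 0 (up) to 0.008 m (fully down, hard stop). Return spring: 2.4 N at first, 7.2 N fully down, plus the relay's weight. A linkage raises the well's floor as far as the key goes down, so the relay pops up; at 6 mm its foot clears the well's edge and it slides off down the slope (friction about 0.2, 20 mm in about 0.13 s) unless stopped. Released, key and floor return
- key_middle (a joint): travel of the middle key, 0 (up) to 0.008 m (fully down); works as the left one
- key_right (a joint): travel of the right key, 0 (up) to 0.008 m (fully down); works as the left one
- screwdriver: screwdriver lying on the bench beside the easel, 190 mm long, left alone
- ferrule_jar: jar of ferrules with a yellow cap standing on the bench at the easel's other side, 48 mm across, 60 mm high, left alone
Things that resemble listed ones, but are neither listed nor needed, are in the scene too. There is more than one size of the relay_orange; the job needs the smallest.

How it is judged:
By the outcome, as a careful person would: the job done as asked, in the order asked, and still so for the second after the job is handed in, while the arm keeps its last pose, push and grip.
It also fails if it takes over 29 s, if anything falls off the work surface, if the arm or the gripper's body presses on something with over 40 N, if the wrist force passes 120 N, or if a joint passes its speed limit or range.

## Working session

There is one attempt and no reset: what is moved stays moved. The work goes in short steps, Python scripts to look and compute and a tool call to move; the robot and the scene stay as the last step left them, time stands still between calls to the robot, and variables do not carry over. Pictures are saved under pics/ and viewed, and the job is handed in when it is done.

Besides the shell and the picture viewer there is one more tool, called as name([rows], argument=value, ...), one row to a line, values as JSON. carry_out: Moves the arm, as the interface text tells. Its arguments: {"type":"object","properties":{"plan":{"type":"array"},"force":{"type":"number"}},"required":["plan"]}

```bash
ls; mkdir -p pics
cat > h.py <<'E'
import numpy as np, cv2
from workcell import manip
def save(n,im): cv2.imwrite('pics/'+n+'.png',cv2.cvtColor(im,cv2.COLOR_RGB2BGR))
E
python3 - <<'E'
from h import *
o=manip.get_obs(); print(o)
for c in ('scene','top'):
    im,d=manip.capture(c); save(c+'0',im); np.save(c+'d.npy',d); np.save(c+'i.npy',im)
    print(c,manip.calibration(c), (d>0).mean())
print(manip.calibration('wrist'))
print(manip.get_obs()['time'])
E
```

```text
pics
{'time': 0.0, 'joint_pos': array([ 1.00592019e+00,  1.59099986e-01,  1.59821430e+00,  3.58719573e-05,
        1.38621714e+00, -2.10102854e-01]), 'qvel': array([ 8.45302138e-04,  6.22262642e-04,  6.11351295e-05,  1.71159225e-04,
        1.94078870e-03, -1.77022686e-04]), 'joint_torque': array([-6.84075221e-04, -3.96012962e+01, -3.31425047e+01, -5.31729602e-04,
        8.48312076e-03,  9.44674355e-06]), 'eef_pos': array([0.19950371, 0.5387894 , 0.30289714]), 'orientation': array([ 2.57798874,  1.79417249, -0.0028283 ]), 'ft_force': array([ 0.15348606, -0.08640168, -0.57244314]), 'moment': array([ 0.01064932, -0.00079648, -0.0312016 ]), 'gripper_width': 0.08537815250101632}
scene {'camera_matrix': array([[425.91399132,   0.        , 251.57426534],
       [  0.        , 425.91399132, 191.14155881],
       [  0.        ,   0.        ,   1.        ]]), 'position': array([1.22419193, 0.28172063, 0.77166882]), 'orientation': array([0.52908256, 0.76133719, 1.8119777 ])} 0.9960276285807291
top {'camera_matrix': array([[350.2601975 ,   0.        , 252.63766514],
       [  0.        , 350.2601975 , 184.13936412],
       [  0.        ,   0.        ,   1.        ]]), 'position': array([0.53332908, 0.02438313, 1.03783413]), 'orientation': array([ 0.04488603, -0.04401604, -1.57223471])} 0.9958852132161459
{'camera_matrix': array([[277.25869046,   0.        , 252.82285902],
       [  0.        , 277.25869046, 189.59145573],
       [  0.        ,   0.        ,   1.        ]]), 'mount': array([[ 9.99999642e-01,  8.20573707e-04, -2.06957954e-04,
        -4.94218897e-04],
       [ 7.17459821e-04, -9.51742120e-01, -3.06898064e-01,
        -7.82100611e-02],
       [-4.48803084e-04,  3.06897806e-01, -9.51742368e-01,
        -6.92490209e-02],
       [ 0.00000000e+00,  0.00000000e+00,  0.00000000e+00,
         1.00000000e+00]])}
0.1
```

View pics/scene0.png

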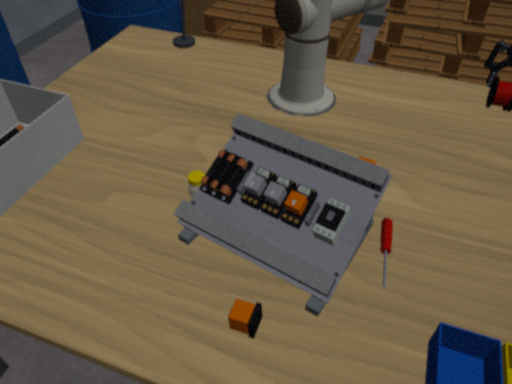

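View pics/top0.png

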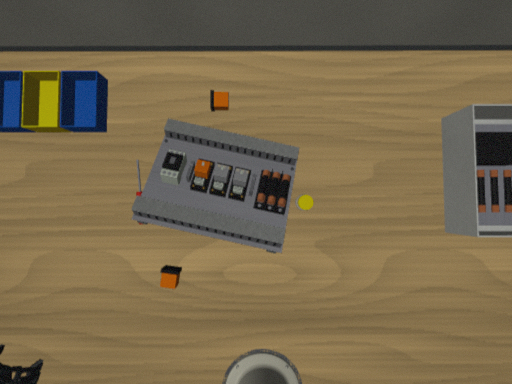

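The orange relay sits at the +y end of the row: (203,165) in the top view and (296,203) in the scene view. Two loose orange look-alikes lie on the bench.

```bash
cat >> h.py <<'E'
from scipy.spatial.transform import Rotation as R
def cam(c):
    k=manip.calibration(c); return k['camera_matrix'],R.from_rotvec(k['orientation']).as_matrix(),np.array(k['position'])
def ray(c,u,v):
    K,Rm,p=cam(c); d=np.array([(u-K[0,2])/K[0,0],-(v-K[1,2])/K[1,1],-1.]); return p,Rm@d
def tri(obs):
    A=np.zeros((3,3));b=np.zeros(3);
    for p,d in obs:
        d=d/np.linalg.norm(d); M=np.eye(3)-np.outer(d,d); A+=M;b+=M@p
    x=np.linalg.solve(A,b); return x,[np.linalg.norm((np.eye(3)-np.outer(d,d)/(d@d))@(x-p)) for p,d in obs]
E
python3 - <<'E'
from h import *
P={}
for n in ['seat_left','seat_middle','seat_right','key_top_left','key_top_middle','key_top_right','relay_orange','relay_pale_1','easel']:
    for c in ('scene','top'):
        r=manip.landmark_of(c,n); d=np.load(c+'d.npy')
        for q in r[:3]:
            u,v=q['position'][0]*512,q['position'][1]*384
            p,dd=ray(c,u,v); z=d[min(int(v),383),min(int(u),511)]
            print(n,c,round(q['confidence'],2),round(u,1),round(v,1),np.round(p+dd*z,4))
        if r: P[n,c]=ray(c,r[0]['position'][0]*512,r[0]['position'][1]*384)
    if (n,'scene') in P and (n,'top') in P: print('  TRI',n,*[np.round(x,4) for x in tri([P[n,'scene'],P[n,'top']])])
print(manip.get_obs()['time'])
# plane fit
d=np.load('topd.npy'); K,Rm,p=cam('top'); v,u=np.mgrid[0:384,0:512]
D=np.stack([(u-K[0,2])/K[0,0],-(v-K[1,2])/K[1,1],-np.ones_like(u)],-1)@Rm.T
W=p+D*d[...,None]; np.save('topW.npy',W)
im=np.load('topi.npy'); cv2.imwrite('pics/topz.png',cv2.resize(im[105:260,125:315,::-1],None,fx=4,fy=4))
im=np.load('scenei.npy'); cv2.imwrite('pics/scz.png',cv2.resize(im[110:310,180:390,::-1],None,fx=3,fy=3,interpolation=cv2.INTER_CUBIC))
E
```

```text
seat_left scene 0.6 298.1 205.5 [0.6409 0.1633 0.1561]
seat_left top 0.54 203.9 175.8 [0.6051 0.1487 0.1505]
  TRI seat_left [0.6071 0.1547 0.1196] [0.0017 0.0017]
seat_middle scene 0.81 276.7 197.1 [0.6308 0.1152 0.1534]
seat_middle top 0.6 241.8 184.2 [0.5833 0.0522 0.1531]
seat_middle top 0.55 220.6 180.7 [0.5926 0.1063 0.1481]
seat_middle top 0.22 218.9 177.1 [0.6008 0.1095 0.1616]
  TRI seat_middle [0.5801 0.0766 0.0933] [0.0234 0.0234]
seat_right scene 0.62 255.4 192.4 [0.6245 0.0665 0.1443]
seat_right scene 0.33 199.7 193.6 [ 0.6093 -0.0761  0.077 ]
seat_right top 0.75 239.4 185.8 [0.5798 0.0587 0.143 ]
  TRI seat_right [0.5834 0.0562 0.1029] [0.0042 0.0042]
key_top_left scene 0.27 277.3 231.7 [0.6551 0.1279 0.0764]
key_top_left top 0.56 201.9 176.3 [0.6041 0.1543 0.1465]
key_top_left top 0.41 196.2 178.9 [0.5967 0.167  0.1577]
key_top_left top 0.34 239.8 185.8 [0.5798 0.0576 0.143 ]
  TRI key_top_left [0.6212 0.1447 0.0493] [0.0254 0.0254]
key_top_middle scene 0.51 285.3 183.4 [0.5923 0.1212 0.16  ]
key_top_middle top 0.39 215.9 183.1 [0.5859 0.117  0.16  ]
  TRI key_top_midd
[... 483 characters left out ...]
100.0 [0.8315 0.1436 0.0481]
relay_orange top 0.73 204.5 172.1 [0.613  0.1449 0.1666]
  TRI relay_orange [ 0.4679  0.1922 -0.3303] [0.2151 0.2151]
relay_pale_1 scene 0.76 258.1 190.2 [0.6202 0.0709 0.1483]
relay_pale_1 scene 0.72 277.2 195.3 [0.6299 0.1158 0.158 ]
relay_pale_1 top 0.73 218.6 179.2 [0.5962 0.1111 0.1516]
relay_pale_1 top 0.67 239.3 181.4 [0.5899 0.0582 0.1621]
  TRI relay_pale_1 [0.6056 0.0903 0.144 ] [0.0232 0.0232]
easel scene 0.88 276.1 233.7 [0.6601 0.1269 0.075 ]
easel scene 0.54 300.3 189.5 [0.5973 0.1553 0.1583]
easel scene 0.24 276.6 200.4 [0.6373 0.1172 0.1507]
easel top 0.93 223.2 183.6 [0.5847 0.099  0.1576]
  TRI easel [ 0.5948  0.111  -0.0047] [0.0019 0.0019]
1.0
```

```bash
ls pics
```

```text
scene0.png
scz.png
top0.png
topz.png
```

View pics/topz.png

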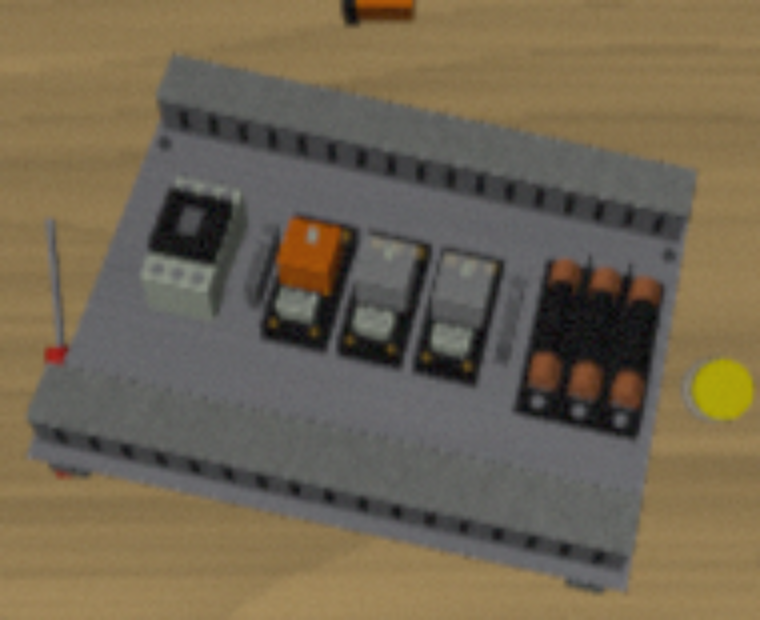

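View pics/scz.png

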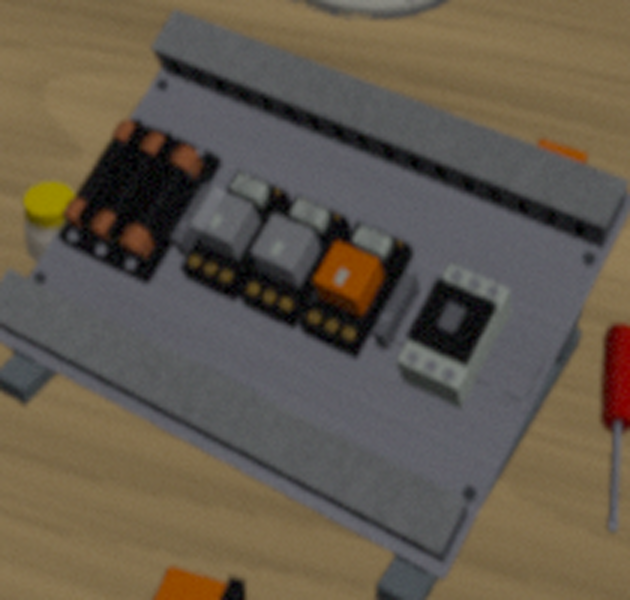

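In the enlarged top view the left key (up slope of the orange relay) is at full-picture pixel (199,181), and in the scene view at (304,189). Next I'll triangulate the three keys and fit the panel.

Run:
```python
from h import *
T=[(297,303),(373,323),(450,339)]; S=[(372,238),(310,210),(250,188)]
X=[]
for t,s in zip(T,S):
    x,e=tri([ray('top',t[0]/4+125,t[1]/4+105),ray('scene',s[0]/3+180,s[1]/3+110)]); X.append(x); print(np.round(x,4),np.round(e,4))
# panel plane from steel: region between contactor and row etc. use RANSAC in panel area
W=np.load('topW.npy'); pts=W[125:235,150:285].reshape(-1,3)
best=None;rng=np.random.default_rng(0)
for _ in range(500):
    a=pts[rng.choice(len(pts),3,False)]; n=np.cross(a[1]-a[0],a[2]-a[0]); n/=np.linalg.norm(n)+1e-12
    k=np.abs((pts-a[0])@n)<.003
    if best is None or k.sum()>best.sum(): best=k
q=pts[best]; c=q.mean(0); n=np.linalg.svd(q-c,full_matrices=False)[2][2]; n*=np.sign(n[2])
print('n',n,'tilt',np.degrees(np.arccos(n[2])),'yaw',np.degrees(np.arctan2(n[1],n[0])),best.sum())
for x in X: print('key height over panel',(x-c)@n)
y=X[0]-X[2]; print('row dir',y,np.linalg.norm(y),np.degrees(np.arctan2(-y[0],y[1])))
```

```text
[0.5918 0.1607 0.1555] [0.0012 0.0012]
[0.5792 0.1123 0.1553] [0.0007 0.0007]
[0.5691 0.0638 0.1525] [0.0007 0.0007]
n [ 0.41242237 -0.09181165  0.90635446] tilt 24.993671726525708 yaw -12.550283279553224 4659
key height over panel 0.04186239962075105
key height over panel 0.04088019792368434
key height over panel 0.03863909752365073
row dir [0.02268993 0.09692134 0.00304955] 0.0995885471461842 -13.176034520404889
```

```bash
cat >> h.py <<'E'
def panel(yawdeg=-12.9,tilt=25.):
    y=np.radians(yawdeg);t=np.radians(tilt)
    h=np.array([np.cos(y),np.sin(y),0]); n=h*np.sin(t)+np.array([0,0,np.cos(t)])
    px=h*np.cos(t)-np.array([0,0,np.sin(t)]); return np.column_stack([px,np.cross(n,px),n])
def tgtR(P): return np.column_stack([P[:,0],-P[:,1],-P[:,2]])
def pose():
    o=manip.get_obs(); return o['eef_pos'],R.from_rotvec(o['orientation']).as_matrix(),o
E
python3 - <<'E'
from h import *
P=panel(); key=np.array([.592,.161,.158]); seat=key-P@np.array([-.032,0,.024]); print('seat',seat)
T=seat+P@np.array([-.0035,0,.19]); p,Rc,o=pose(); print('T',T)
print('rel pos tool',Rc.T@(T-p)*100, 'rot',R.from_matrix(Rc.T@tgtR(P)).as_rotvec())
E
```

```text
seat [0.61038303 0.15678972 0.12272483]
T [0.68556187 0.13957147 0.29640247]
rel pos tool [-20.59521321  59.43630209   0.75215881] rot [ 0.31404073 -0.35764303  1.41653664]
```

carry_out([
  {"claw":100,"delta_pos":[-1.4,4,-1],"rotation":[0,0,0]},
  {"claw":100,"delta_pos":[-1.4,4,-1],"rotation":[0,0,0]},
  {"claw":100,"delta_pos":[-1.4,4,-1],"rotation":[0,0,0]},
  {"claw":100,"delta_pos":[-1.4,4,0],"rotation":[0,0,0]},
  {"claw":100,"delta_pos":[-1.4,4,0],"rotation":[0,0,0]},
  {"claw":100,"delta_pos":[-1.4,4,0],"rotation":[0,0,0]},
  {"claw":100,"delta_pos":[-1.4,4,0],"rotation":[0,0,0]},
  {"claw":100,"delta_pos":[-1.4,4,0],"rotation":[0,0,0]},
  {"claw":100,"delta_pos":[-1.4,4,0],"rotation":[0,0,0]},
  {"claw":100,"delta_pos":[-1.4,4,0],"rotation":[0,0,0]},
  {"claw":100,"delta_pos":[-1.4,4,0],"rotation":[0,0,0]},
  {"claw":100,"delta_pos":[-1.4,4,0],"rotation":[0,0,0]},
  {"claw":100,"delta_pos":[-1.4,4,0],"rotation":[0,0,0]},
  {"claw":100,"delta_pos":[-1.4,4,0],"rotation":[0,0,0]},
  {"claw":100,"delta_pos":[-1,3.4,1],"rotation":[0,0,0]},
  {"claw":100,"delta_pos":[0,0,0],"rotation":[0,0,0]},
])

```text
time: 2.6
eef_pos: [0.6872, 0.1358, 0.3209]
orientation: [-2.582, -1.788, 0.004]
ft_force: [-0.3, 1.3, -1.2]
gripper_width: 0.0851
```

carry_out([
  {"claw":50,"delta_pos":[0,0,0],"rotation":[0.026,-0.03,0.118]},
  {"claw":50,"delta_pos":[0,0,0],"rotation":[0.026,-0.03,0.118]},
  {"claw":50,"delta_pos":[0,0,0],"rotation":[0.026,-0.03,0.118]},
  {"claw":50,"delta_pos":[0,0,0],"rotation":[0.026,-0.03,0.118]},
  {"claw":50,"delta_pos":[0,0,0],"rotation":[0.026,-0.03,0.118]},
  {"claw":50,"delta_pos":[0,0,0],"rotation":[0.026,-0.03,0.118]},
  {"claw":50,"delta_pos":[0,0,0],"rotation":[0.026,-0.03,0.118]},
  {"claw":50,"delta_pos":[0,0,0],"rotation":[0.026,-0.03,0.118]},
  {"claw":50,"delta_pos":[0,0,0],"rotation":[0.026,-0.03,0.118]},
  {"claw":50,"delta_pos":[0,0,0],"rotation":[0.026,-0.03,0.118]},
  {"claw":50,"delta_pos":[0,0,0],"rotation":[0.026,-0.03,0.118]},
  {"claw":50,"delta_pos":[0,0,0],"rotation":[0.026,-0.03,0.118]},
  {"claw":50,"delta_pos":[0,0,0],"rotation":[0,0,0]},
])

```text
time: 3.9
eef_pos: [0.6851, 0.1396, 0.3233]
orientation: [-3.003, 0.34, 0.669]
ft_force: [-0.0, -0.7, 0.0]
gripper_width: 0.0429
```

Run:
```python
from h import *
p,Rc,o=pose(); print(o['time'],p,o['joint_pos'],o['gripper_width'])
print(Rc.T@tgtR(panel()))
im,d=manip.capture('wrist'); save('w1',im); np.savez('w1.npz',im=im,d=d,p=p,R=Rc)
cv2.imwrite('pics/w1z.png',cv2.resize(im[...,::-1],(800,600),interpolation=cv2.INTER_CUBIC))
for n in ['relay_orange','key_top_left','seat_left','relay_pale_1']:
    print(n,[(round(q['confidence'],2),np.round(np.array(q['position'])*[512,384],1)) for q in manip.landmark_of('wrist',n)])
```

```text
3.9 [0.68513268 0.13955807 0.32332631] [-0.00223539  0.74699535  0.82214856  0.10024181  1.99946851  0.24500058] 0.04288570220671859
[[ 9.99998452e-01  7.93040955e-04  1.57089365e-03]
 [-7.88649195e-04  9.99995785e-01 -2.79435733e-03]
 [-1.57310307e-03  2.79311412e-03  9.99994862e-01]]
relay_orange [(0.78, array([270.4, 180.2]))]
key_top_left [(0.67, array([238. , 186.9]))]
seat_left []
relay_pale_1 [(0.77, array([267.9, 256.7])), (0.64, array([270.1, 222.1]))]
```

View pics/w1z.png

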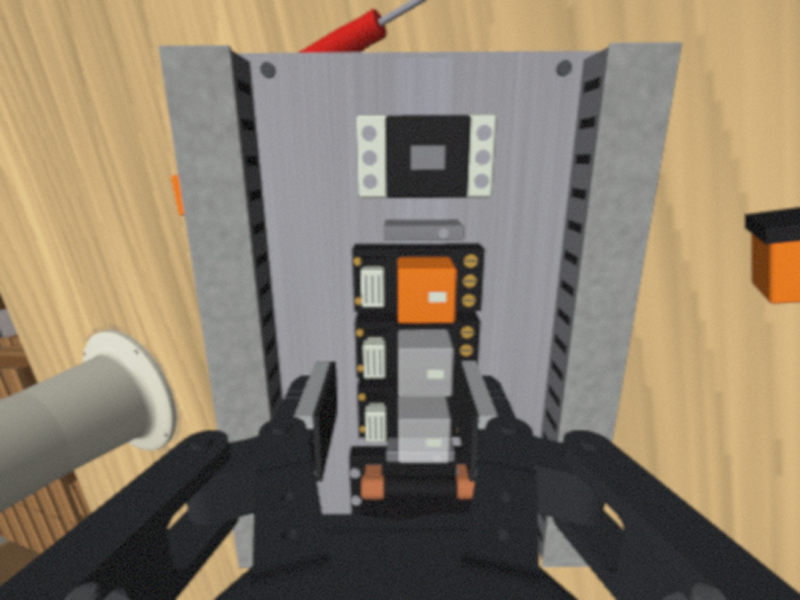

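Square view of the row: orange cover at about (272,186) and its white key at (238,184) in wrist pixels, with the fingertips visible at the bottom. I'll measure both, and the fingertips too, with depth and the key pixel.

```bash
cat >> h.py <<'E'
def wcloud(d,p,Rc):
    k=manip.calibration('wrist');K=k['camera_matrix'];M=k['mount']
    v,u=np.mgrid[0:384,0:512]
    C=np.stack([(u-K[0,2])/K[0,0]*d,-(v-K[1,2])/K[1,1]*d,-d,np.ones_like(d)],-1)
    T=C@M.T; return T[...,:3], T[...,:3]@Rc.T+p
E
python3 - <<'E'
from h import *
f=np.load('w1.npz'); im,d,p,Rc=f['im'],f['d'],f['p'],f['R']
T,W=wcloud(d,p,Rc); P=panel()
np.set_printoptions(precision=4,suppress=True)
im=im.astype(int); hsv=cv2.cvtColor(f['im'],cv2.COLOR_RGB2HSV)
# keys: bright pixels in col 225-250
for (r0,r1) in ((165,202),(213,245),(257,285)):
    m=np.zeros(d.shape,bool); m[r0:r1,229:248]=True; m&=(im.min(-1)>135); m=cv2.erode(m.astype(np.uint8),np.ones((3,3)))>0
    v,u=np.nonzero(m); print('key px',u.min(),u.max(),v.min(),v.max(),'tool med',np.median(T[m],0),'world',np.median(W[m],0))
m=np.zeros(d.shape,bool); m[160:212,250:296]=True; m&=(hsv[...,0]<16)&(hsv[...,1]>180)
v,u=np.nonzero(m);print('or',u.min(),u.max(),v.min(),v.max()); 
z=T[m][:,2]; print('top z pct',np.percentile(z,[1,5,25,50,75,95])); 
mt=m&(T[...,2]<np.percentile(z,30)+.003); print('top face tool x',np.percentile(T[mt][:,0],[1,99]),'y',np.percentile(T[mt][:,1],[1,99]), 'world mean',W[mt].mean(0))
# steel plane
m=np.zeros(d.shape,bool); m[130:230,180:220]=True; print('steel tool z',np.median(T[m][:,2]), T[m][:,2].std())
A=np.c_[T[m][:,:2],np.ones(m.sum())]; print(np.linalg.lstsq(A,T[m][:,2],rcond=None)[0])
# deck: black pixels
m=np.zeros(d.shape,bool); m[158:205,226:312]=True; m&=im.max(-1)<50; print('black tool z hist',np.histogram(T[m][:,2],bins=12), 'x',np.percentile(T[m][:,0],[1,99]),'y',np.percentile(T[m][:,1],[1,99]))
# fingers
m=(T[...,2]<.09)&(T[...,2]>.03)
for s in (-1,1):
    k=m&(np.sign(T[...,0])==s)&(abs(T[...,1])<.02); q=T[k]; print('finger',s,len(q),'zmax',np.percentile(q[:,2],[95,99,100]) if len(q) else '')
    t=q[q[:,2]>np.percentile(q[:,2],90)]; print('  tip x',np.percentile(t[:,0],[2,50,98]),'y',np.percentile(t[:,1],[2,50,98]))
E
```

```text
key px 232 243 172 194 tool med [-0.0138 -0.0019  0.1873] world [0.5955 0.1614 0.1597]
key px 233 244 218 240 tool med [-0.0135  0.047   0.1874] world [0.5849 0.1136 0.1594]
key px 230 245 260 283 tool med [-0.0133  0.0989  0.1878] world [0.5736 0.0632 0.159 ]
or 254 292 164 207
top z pct [0.1698 0.1704 0.1711 0.1717 0.1725 0.1934]
top face tool x [0.0017 0.0351] y [-0.0178  0.0157] world mean [0.6309 0.1537 0.1617]
steel tool z 0.2335557488838884 0.017262164694969245
[-0.2957  0.052   0.2145]
black tool z hist (array([   6,    0,    0,    0,    0,    0,    0,    0,    0,    0,  104,
       1156]), array([-0.0695, -0.0447, -0.02  ,  0.0047,  0.0295,  0.0542,  0.079 ,
        0.1037,  0.1284,  0.1532,  0.1779,  0.2027,  0.2274])) x [-0.0254  0.0565] y [-0.0222  0.0284]
finger -1 1559 zmax [0.0651 0.0691 0.0718]
  tip x [-0.0322 -0.021  -0.0208] y [-0.011  -0.0066  0.01  ]
finger 1 1563 zmax [0.0654 0.069  0.0707]
  tip x [0.0217 0.0219 0.033 ] y [-0.0109 -0.0066  0.0103]
```

carry_out([
  {"claw":55,"delta_pos":[0.75,-0.1,2],"rotation":[0,0,0]},
  {"claw":55,"delta_pos":[0.75,-0.05,2],"rotation":[0,0,0]},
  {"claw":55,"delta_pos":[0,0,2],"rotation":[0,0,0]},
  {"claw":55,"delta_pos":[0,0,2],"rotation":[0,0,0]},
  {"claw":55,"delta_pos":[0,0,1],"rotation":[0,0,0]},
  {"claw":55,"delta_pos":[0,0,0],"rotation":[0,0,0]},
  {"claw":55,"delta_pos":[0,0,0],"rotation":[0,0,0]},
  {"claw":55,"delta_pos":[0,0,0],"rotation":[0,0,0]},
])

```text
time: 4.95
eef_pos: [0.6624, 0.1462, 0.2376]
orientation: [-3.005, 0.339, 0.663]
ft_force: [-0.4, 0.1, 0.3]
gripper_width: 0.047
```

```bash
cat > look.py <<'E'
from h import *
import sys
np.set_printoptions(precision=4,suppress=True)
n=sys.argv[1]
p,Rc,o=pose(); print(o['time'],p,o['gripper_width'],'force tool',Rc.T@o['ft_force'])
P=panel(); print('ori err',R.from_matrix(Rc.T@tgtR(P)).as_rotvec())
im,d=manip.capture('wrist'); np.savez(n+'.npz',im=im,d=d,p=p,R=Rc)
cv2.imwrite('pics/'+n+'.png',cv2.resize(im[...,::-1],(800,600),interpolation=cv2.INTER_CUBIC))
T,W=wcloud(d,p,Rc); hsv=cv2.cvtColor(im,cv2.COLOR_RGB2HSV)
m=(hsv[...,0]<16)&(hsv[...,1]>180)&(abs(T[...,0])<.06)&(abs(T[...,1])<.04)&(T[...,2]<.17)
if m.sum():
    z=T[m][:,2]; zt=np.percentile(z,30); mt=m&(T[...,2]<zt+.003); print('orange top z',zt,'x',np.percentile(T[mt][:,0],[1,99]),'y',np.percentile(T[mt][:,1],[1,99]),mt.sum())
m=(im.min(-1)>120)&(np.ptp(im.astype(int),axis=-1)<40)&(T[...,0]<0)&(T[...,0]>-.04)&(abs(T[...,1])<.025)&(T[...,2]<.15)&(T[...,2]>.06)
if m.sum(): print('key',m.sum(),np.percentile(T[m],[2,50,98],axis=0))
m=(T[...,2]<.085)&(T[...,2]>.05)&(im.max(-1)<110)
for s in (-1,1):
    q=T[m&(np.sign(T[...,0])==s)&(abs(T[...,1])<.014)&(abs(T[...,0])<.05)]
    if len(q):
        t=q[q[:,2]>np.percentile(q[:,2],85)]; print('finger',s,'z',np.percentile(q[:,2],[95,99]),'x',np.percentile(t[:,0],[2,50,98]),'y',np.percentile(t[:,1],[2,98]))
E
python3 look.py w2
```

```text
4.95 [0.6624 0.1462 0.2376] 0.047042005845376225 force tool [-0.5048 -0.0365 -0.0445]
ori err [ 0.0023 -0.0023  0.0003]
orange top z 0.08363002525182303 x [-0.0131  0.0201] y [-0.0159  0.0166] 2503
key 873 [[-0.0384 -0.0239  0.0615]
 [-0.0288 -0.0064  0.0999]
 [-0.0225  0.011   0.1463]]
finger -1 z [0.0682 0.0703] x [-0.0239 -0.0231 -0.0229] y [-0.0106  0.0103]
finger 1 z [0.0676 0.0701] x [0.0238 0.0239 0.025 ] y [-0.0106  0.0101]
```

View pics/w2.png

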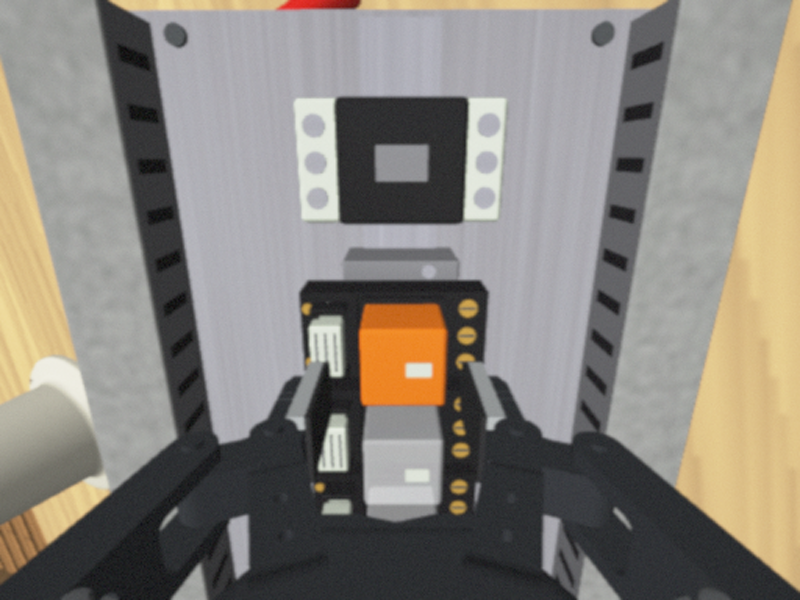

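Orange cover centre is at tool x = 3.5 mm, the pads at ±23.5 mm, and the key finger sits over the key. I'll descend to just above the key.

carry_out([
  {"claw":55,"delta_pos":[0.05,0.03,0.6],"rotation":[0,0,0]},
  {"claw":55,"delta_pos":[0,0,1],"rotation":[0,0,0]},
  {"claw":55,"delta_pos":[0,0,0.9],"rotation":[0,0,0]},
  {"claw":55,"delta_pos":[0,0,0],"rotation":[0,0,0]},
  {"claw":55,"delta_pos":[0,0,0],"rotation":[0,0,0]},
])

```text
time: 5.5
eef_pos: [0.6514, 0.1482, 0.2128]
orientation: [-3.004, 0.339, 0.668]
ft_force: [0.2, 0.4, 0.4]
gripper_width: 0.0473
```

```bash
python3 look.py w3
```

```text
5.5 [0.6514 0.1482 0.2128] 0.04728637245075929 force tool [-0.0611 -0.4331 -0.4021]
ori err [ 0.0031  0.0013 -0.0002]
orange top z 0.056469461084428865 x [-0.013  0.02 ] y [-0.0165  0.0164] 3436
key 659 [[-0.0388 -0.0246  0.0618]
 [-0.0297 -0.0106  0.074 ]
 [-0.0225  0.0074  0.1193]]
finger -1 z [0.0806 0.0815] x [-0.036  -0.0223 -0.0221] y [-0.014   0.0104]
finger 1 z [0.068 0.07 ] x [0.0237 0.024  0.0252] y [-0.0109  0.0101]
```

View pics/w3.png

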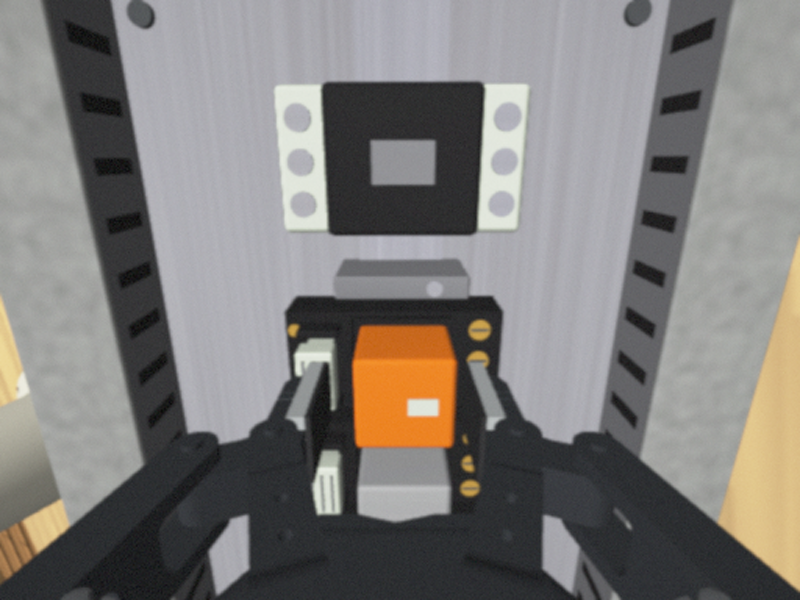

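carry_out([
  {"claw":55,"delta_pos":[0.03,0,0.2],"rotation":[0,0,0]},
  {"claw":55,"delta_pos":[0,0,0.2],"rotation":[0,0,0]},
  {"claw":55,"delta_pos":[0,0,0],"rotation":[0,0,0]},
  {"claw":55,"delta_pos":[0,0,0],"rotation":[0,0,0]},
])

```text
time: 5.95
eef_pos: [0.6507, 0.1484, 0.2102]
orientation: [-3.004, 0.339, 0.665]
ft_force: [1.4, 0.2, 4.2]
gripper_width: 0.0472
```

```bash
python3 look.py w4
```

```text
5.95 [0.6507 0.1484 0.2102] 0.04715654789441046 force tool [-0.5411 -0.4843 -4.3939]
ori err [ 0.0024 -0.001  -0.0001]
orange top z 0.05287996028742473 x [-0.0137  0.0194] y [-0.0163  0.0161] 3568
key 578 [[-0.0391 -0.0246  0.0612]
 [-0.0315 -0.0108  0.074 ]
 [-0.0238 -0.0043  0.1165]]
finger -1 z [0.0785 0.0842] x [-0.0365 -0.023  -0.0154] y [-0.0138  0.0106]
finger 1 z [0.0686 0.0842] x [0.0207 0.0239 0.0247] y [-0.0131  0.0107]
```

Contact made, with 4.4 N along the tool axis. I'll press on toward the stop.

carry_out([
  {"claw":55,"delta_pos":[0,0,0.2],"rotation":[0,0,0]},
  {"claw":55,"delta_pos":[0,0,0.2],"rotation":[0,0,0]},
  {"claw":55,"delta_pos":[0,0,0.2],"rotation":[0,0,0]},
  {"claw":55,"delta_pos":[0,0,0.1],"rotation":[0,0,0]},
  {"claw":55,"delta_pos":[0,0,0],"rotation":[0,0,0]},
  {"claw":55,"delta_pos":[0,0,0],"rotation":[0,0,0]},
])

```text
time: 6.6
eef_pos: [0.6479, 0.1491, 0.2041]
orientation: [-3.004, 0.339, 0.664]
ft_force: [2.2, -1.0, 7.5]
gripper_width: 0.047
```

```bash
python3 look.py w5
```

```text
6.6 [0.6479 0.1491 0.2041] 0.04702512167133414 force tool [-0.996   0.5058 -7.8497]
ori err [ 0.0024 -0.0013 -0.0001]
orange top z 0.039402049851655144 x [-0.0092  0.0236] y [-0.0165  0.016 ] 4234
key 560 [[-0.0393 -0.0245  0.0615]
 [-0.031  -0.0108  0.0734]
 [-0.0133  0.0046  0.1099]]
finger -1 z [0.0818 0.0833] x [-0.0432 -0.0209 -0.0176] y [-0.0137  0.0125]
finger 1 z [0.0819 0.0822] x [0.0287 0.0372 0.0422] y [-0.0121  0.0031]
```

View pics/w5.png

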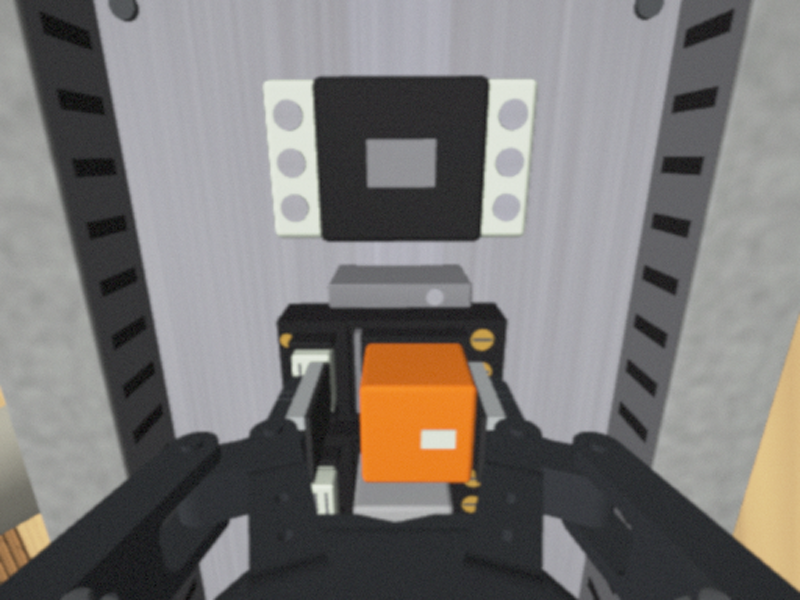

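The relay popped up and slid about 4 mm. It now rests against the far pad (cover front at about 24 mm, pad at 23.9 mm) and stands upright. I'll press a little more to confirm the hard stop.

carry_out([
  {"claw":55,"delta_pos":[0,0,0.1],"rotation":[0,0,0]},
  {"claw":55,"delta_pos":[0,0,0.05],"rotation":[0,0,0]},
  {"claw":55,"delta_pos":[0,0,0],"rotation":[0,0,0]},
  {"claw":55,"delta_pos":[0,0,0],"rotation":[0,0,0]},
])

```text
time: 7.05
eef_pos: [0.6477, 0.1491, 0.2037]
orientation: [-3.005, 0.339, 0.662]
ft_force: [3.4, -1.5, 9.0]
gripper_width: 0.047
```

```bash
python3 look.py w6
```

```text
7.05 [0.6477 0.1491 0.2037] 0.04697964299489324 force tool [-0.4516  0.7121 -9.7055]
ori err [ 0.0021 -0.0026 -0.    ]
orange top z 0.03870882213931659 x [-0.0092  0.0235] y [-0.0165  0.0159] 4261
key 566 [[-0.0392 -0.0247  0.061 ]
 [-0.0312 -0.0108  0.0733]
 [-0.0133  0.0026  0.1095]]
finger -1 z [0.0816 0.0831] x [-0.0432 -0.0205 -0.0176] y [-0.0133  0.0127]
finger 1 z [0.0816 0.0822] x [0.0286 0.0381 0.042 ] y [-0.0131  0.0029]
```

carry_out([
  {"claw":55,"delta_pos":[0,0,0.1],"rotation":[0,0,0]},
  {"claw":55,"delta_pos":[0,0,0.1],"rotation":[0,0,0]},
  {"claw":55,"delta_pos":[0,0,0],"rotation":[0,0,0]},
  {"claw":55,"delta_pos":[0,0,0],"rotation":[0,0,0]},
  {"claw":55,"delta_pos":[0,0,0],"rotation":[0,0,0]},
])

```text
time: 7.6
eef_pos: [0.6476, 0.1491, 0.2038]
orientation: [-3.005, 0.339, 0.659]
ft_force: [5.5, -2.3, 16.1]
gripper_width: 0.0471
```

```bash
python3 look.py w7
python3 - <<'E'
from h import *
im,d=manip.capture('scene'); cv2.imwrite('pics/sc7.png',cv2.resize(im[130:270,200:390,::-1],None,fx=4,fy=4,interpolation=cv2.INTER_CUBIC))
E
```

```text
7.6 [0.6476 0.1491 0.2038] 0.047108911160157904 force tool [ -1.4109   1.0784 -17.069 ]
ori err [ 0.0015 -0.0049  0.0001]
orange top z 0.038645554761021245 x [-0.0092  0.0235] y [-0.0165  0.0159] 4263
key 571 [[-0.0393 -0.0245  0.0612]
 [-0.031  -0.0108  0.0737]
 [-0.0133  0.0044  0.1096]]
finger -1 z [0.0814 0.0832] x [-0.0435 -0.0206 -0.0177] y [-0.0134  0.0129]
finger 1 z [0.0817 0.0821] x [0.028  0.0378 0.042 ] y [-0.0134  0.0014]
```

View pics/w7.png

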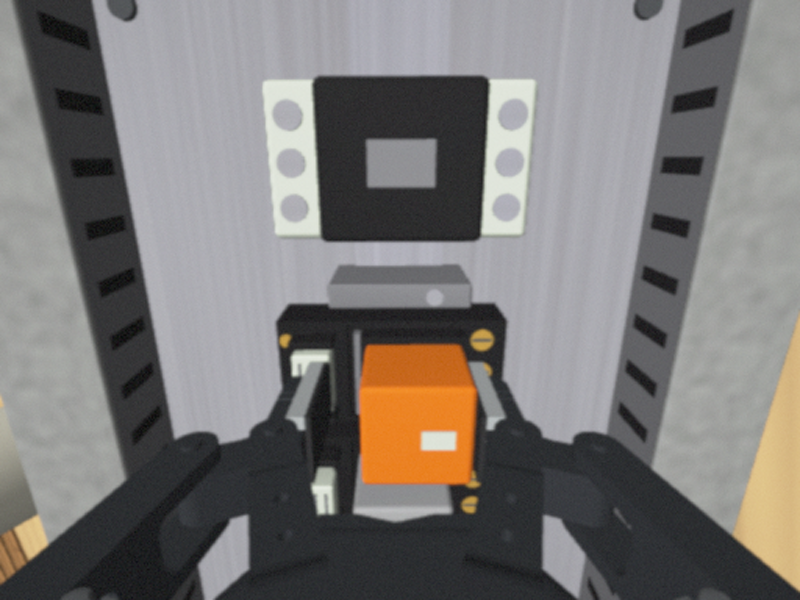

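View pics/sc7.png

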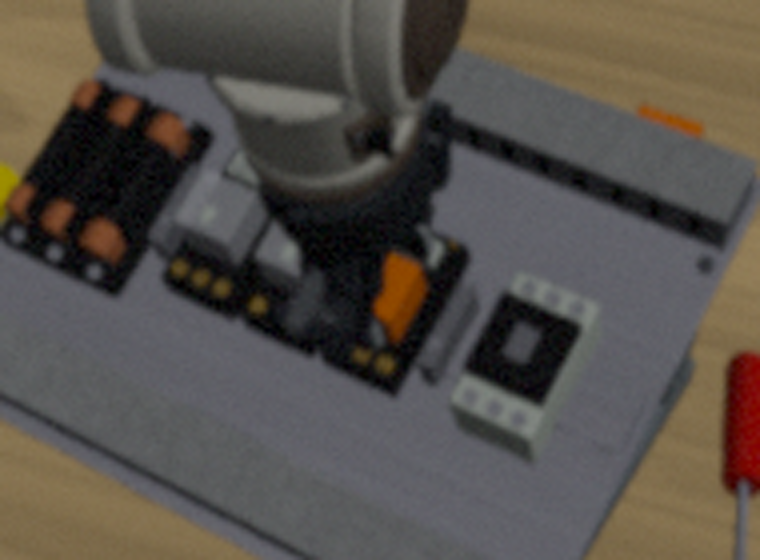

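The force rose from 9.7 to 17 N with no further travel, so the key is at its stop. One last check that the relay is upright and still before handing in.

Run:
```python
from h import *
def top(n):
    f=np.load(n+'.npz'); T,W=wcloud(f['d'],f['p'],f['R']); hsv=cv2.cvtColor(f['im'],cv2.COLOR_RGB2HSV)
    m=(hsv[...,0]<16)&(hsv[...,1]>180)&(abs(T[...,0])<.06)&(abs(T[...,1])<.04)&(T[...,2]<.17)
    zt=np.percentile(T[m][:,2],30); q=W[m&(abs(T[...,2]-zt)<.003)]; c=q.mean(0); n_=np.linalg.svd(q-c,full_matrices=False)[2][2]; n_*=np.sign(n_[2])
    print(n,'centre(panel)',panel().T@c*1000,'tilt vs panel deg',np.degrees(np.arccos(n_@panel()[:,2])))
for n in ('w2','w5','w6','w7'): top(n)
o=manip.get_obs(); print(o['time'],o['ft_force'])
print(manip.sign_off())
```

```text
w2 centre(panel) [458.29999629 290.94840739 390.53686373] tilt vs panel deg 0.7010611633605074
w5 centre(panel) [462.64513768 291.52406426 398.18498576] tilt vs panel deg 0.8331371808034965
w6 centre(panel) [462.62048917 291.48147602 398.50415727] tilt vs panel deg 0.9385362562390016
w7 centre(panel) [462.61062131 291.4631652  398.55928885] tilt vs panel deg 0.7930614050053284
7.7 [ 3.77492217 -2.15955642 14.86548824]
the job is handed in; nothing more can be done
None
```

I pressed the left socket's white ejector key down to its stop with one fingertip. The other finger caught the orange relay as it popped up, and I handed the job in at 7.7 s of the 29 s allowed.

**Key:** it is at its hard stop. The last 2 mm of commanded press raised the force from 9.7 to 17 N, and the fingertip moved no further. The arm still held about 15 N on it when I handed in.

**Relay:**
- **Rise:** it came up 8.0 mm, matching the key's full travel.
- **Slide:** it slid about 4 mm down the slope and stopped against the far finger's pad.
- **Upright:** its top face leaned 0.8 degrees from square to the panel, about the same as before ejection (0.7 degrees).
- **Still:** it moved less than 0.1 mm over the last two pictures.
- **Not squeezed:** about 11 to 12 mm of space remained between the relay and the key finger.

**Other items:** the pale relays looked seated in the last pictures, but the gripper hid part of the middle one and I did not measure either. I did not check the jar or screwdriver separately; nothing visible had moved.

**Measurements that disagreed:** the networks' first key and seat points were up to several cm off, so I used my own pixel readings. The first two-camera key heights (153 to 156 mm) fell below the 160 mm the text implies. The wrist depth then gave 159 to 160 mm, and I worked from that.

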